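# Reverse the ratchet, slacken the clamp and lay the lathe bit on the oilstone

### The job

Unclamp the lathe tool bit for honing: throw the red reversing lever on the clamp's ratchet handle over to the loosening side, then work the handle back and forth until the strap has lifted clear of the bit. Only then draw the bit out and lay it flat and lengthwise on the oilstone, setting it down gently, without shifting the stone or the other things on the stand.

Things in the scene. Friction and masses are not known exactly. Their poses are not given: they have to be found in the camera images.
- clamp: Green cast-iron tool-bit clamp, fixed, about 80 x 110 mm, with two lugs carrying the handle's steel stop pins (tops 74 mm up). Origin under the stud, on the stand top. +y: from stud to the bit's seat; -x: the way the bit sticks out. Heights above the stand: seat 30, strap 42-54, ratchet head 58-80, stud and nut tops 86-90 mm.
- nut_axis (a point): On the vertical axis of stud, nut and ratchet head, 69 mm above the stand. Right-hand thread: anticlockwise from above loosens. How tight it starts is unknown. It climbs 6 mm a turn; takes about 1 N m while tight (8 N at the grip), 0.35 N m once slack. Running free the handle clicks and drags with about 0.15 N m.
- ratchet_handle (a joint): Swing of the ratchet handle about nut_axis, rad, anticlockwise from above positive, -0.64 to +0.64 (stop pins). At 0 it points 125 degrees clockwise of the clamp's +x. Stays where it is left. 18 teeth: a driving stroke bites within 0.35 rad, so a full one turns the nut 0.9 to 1.25 rad.
- handle_grip (a point): Middle of the black rubber grip of the ratchet handle, 132 mm from nut_axis, 69 mm above the stand. The grip is a bar 70 mm long, 18 wide, 17 high, free from below. x axis outward along the handle, z up.
- reversing_lever (a joint): Red reversing lever against the handle, rad, anticlockwise from above positive. Pivots 34 mm from nut_axis, points outward. Starts at -0.42: handle drives clockwise (tightens), runs free anticlockwise. +0.42: drives anticlockwise (loosens), runs free clockwise. A sprung detent snaps it to either end from just past the middle.
- lever_tip (a point): Middle of the lever's raised thumb piece, 23.5 mm from its pivot, 91 mm above the stand; 10 mm long, 11 wide, 81 to 101 mm up (rest of the lever below 87), nothing beside it above 80 mm. x axis outward along the lever. It takes 5 to 7 N sideways, more than the handle's drag: pushed anticlockwise, the handle runs away to its stop pin, and only there does the lever give.
- clamp_strap (a joint): Height of the dark steel strap above where it just rests on the bit, m. A little below 0 while clamped (to -0.001). Once the nut is slack it rises with it, 0.95 mm per rad. The bit is clear from 0.0008 up.
- bit_mid (a point): Centre of the clamped lathe tool bit: grey square bar with dark blue band, 12 x 110 x 12 mm, 124 g; y along its length, z up. Lies level along the clamp's x, centre 36 mm above the stand. Strap 34 mm wide; the seat ends 50 mm before the stud's line, and 38 to 46 mm of bit overhang it towards the clamp's -x, free for fingers; it comes out lengthwise that way.
- tool_bit: The same lathe tool bit; origin in the middle of its underside, y along its length.
- stone_top (a point): Centre of the top face of the oilstone, a loose block 45 x 125 x 24 mm lying flat (top 24 mm above the stand), brown above and grey below, 0.31 kg. y axis along its length, z up.
- oilstone: The same oilstone; origin in the middle of its underside.
- oil_can: Red oil can with brass spout, 62 x 77 x 152 mm, a bystander. Origin under its middle.
- quench_cup: Blue enamel cup with a handle, 81 x 108 x 76 mm, a bystander. Origin near the middle of its underside.
- paste_tin: Round tin, green with a white lid, 66 mm across and 39 mm high, a bystander. Origin under its middle.

How it is judged:
On the way, in this order (a step that is already met when the one before it is completed fails the run):
1. the reversing lever is thrown fully to the loosening side (value of joint reversing_lever above 0.3 rad), for 0.2 s.
2. the nut is backed off until the strap stands clear of the bit (value of joint clamp_strap above 0.0008 m), for 0.2 s.
At the end, for the whole second after the job is handed in: The bit lies flat and still on the oilstone, let go, its centre within 18 mm of the stone's middle line and 35 mm of its middle lengthwise, within 20 degrees of its length; the lever is still on the loosening side and the strap at least 0.8 mm above where it rested on the bit (x of bit_mid in the frame of stone_top between -0.018 and 0.018 m and y of bit_mid in the frame of stone_top between -0.035 and 0.035 m and z of bit_mid in the frame of stone_top between 0.003 and 0.0095 m and angle between the y axis of bit_mid and the y axis of stone_top, either way round below 0.35 rad and linear speed of tool_bit below 0.02 m/s and value of joint reversing_lever above 0.3 rad and value of joint clamp_strap above 0.0008 m); the robot touches nothing.
It fails at once if the bit is dragged out while the strap still grips it (distance of bit_mid from where it was at the start of the episode above 0.012 m and value of joint clamp_strap below 0.0002 m).
It fails at once if the bit is dropped or slammed on to the stone (faster than 0.35 m/s just above it) (horizontal distance between bit_mid and stone_top below 0.06 m and z of bit_mid in the frame of stone_top below 0.025 m and linear speed of tool_bit above 0.35 m/s).
It fails at once if the oilstone is shifted by more than 25 mm (distance of oilstone from where it was at the start of the episode above 0.025 m).
It fails at once if the oil can, the cup or the paste tin is shifted by more than 30 mm (distance of any of oil_can, quench_cup, paste_tin from where it was at the start of the episode above 0.03 m).
It also fails if it takes over 72 s, if anything falls off the work surface, if the arm or the gripper's body presses on something with over 40 N, if the wrist force passes 120 N, or if a joint passes its speed limit or range.

### The arm

A 6-joint arm with a two-finger parallel gripper is mounted at the origin on a cart in front of the work surface, level with it; the furniture and walls round the work are solid. World frame = base frame: x ahead of the robot, y to its left, z up, the work surface at z = 0. Lengths are in m, angles in rad, forces in N, time in s.
With the tool pointing down it reaches from about 0.35 to 0.875 m from the base axis. Payload 4.2 kg.
Tool frame: the origin (TCP) lies midway between the tips of the shut fingers; the grasp point (between the pads) lies 19 mm behind it; z points along the fingers, y is the line along which they close (so a half turn about z gives the same grasp; the last joint's range is limited). The gripper opens to 85 mm and grips with 20 to 120 N. Pads are 22 mm wide; open, the fingers measure 114 mm over their backs; the gripper's body (76 mm by 85 mm) begins 54 mm behind the grasp point. The pads swing forward as they close: fully open they stand 13 mm farther back than shut.
Start: joints at [-0.976, 0.385, 0.008, 0, -1.194, -0.259], TCP at [0.206, -0.59, 0.231] pointing down, gripper open.
Joint ranges: [-3.14, 3.14], [-1.21, 2.06], [-1.07, 1.41], [-3.16, 2.05], [-2.99, -0.16], [-3.1, 3.1]. Speed limits (rad/s): [2.79, 2.79, 3.14, 3.14, 3.14, 3.14].

### API

Orientations are given as a unit quaternion [x, y, z, w].
In Python, from rig import ctrl, camera, workorder, finder gives the robot as it stands.
- The arm moves only by the tool carry_out, never from a script. Its argument "deltas" is a list of rows, each a list of 3 entries, a list of its own where there are three numbers: the shift along the world's x, y, z in cm, then the turn about the world's z in degrees, then the closure, from 0 (fully open) to 1 (shut). In form: [[[tx, ty, tz], spin, grip], ...]. A call has 1 to 12 rows; each row shifts and turns the commanded pose from where the row before left it; what a row does not reach is not made up. A row lasts 1/12 s, in which the tool goes at most 41.7 mm and 7.16 degrees, less where a joint would pass 70% of its speed; a pose out of reach is approached as far as the arm can. A call with a gripper value outside its range is refused whole. The fingers move at their own pace and stop on an object; the grip force is fixed at half the most. Time passes only in rows, so rows that do not move let the fingers close. It gives the time, the measured TCP pose, the force, the opening and the grip force at its end, in the units of the state.
- ctrl.read_state(): the state, without advancing time (a new reading comes with each control period).
- camera(name): name is "scene" or "top" or "wrist"; returns a dict with "frame" (384x512x3 uint8, red, green, blue), "z_map" (384x512 float32, m along the optical axis (not along the pixel's ray), 0 where there is no reading), "fx", "fy", "cx", "cy" (pixels), "rvec" (rotation vector, rad) and "tvec" (3), from world to camera coordinates, as OpenCV has them. Camera axes: x right, y down, z forward; pixel columns grow to the right and rows downward; lengths in m; the calibration is good to about 2 mm. A picture is of the moment at which its call begins.
- workorder.finish_job(): hands the job in; it is judged then, once.
Trained networks look in the newest picture that a camera, given by its name, has taken for a name from the list of things; names that differ only in an ending like _2 or _b are one class to them, and where a whole thing is asked for, a point or a joint stands for the part that bears it (a point fixed in the world has none). Each returns a list of dicts, best first, with "score" (0 to 1); they miss things now and then, are a little off and sometimes report something else, mostly with a low value. They report only what shows in the picture. A call takes as long as a camera call.
- finder.boxes_of(camera, thing): "centre" ([x, y, z] in m, in world coordinates, good to about 4 mm: the middle of the surface that is visible of it).
- finder.landmark_of(camera, thing): "centre" ([x, y, z] in m, in world coordinates, good to about 4 mm: a listed point, or the origin of a listed thing).
The state is a dict: "clock": time; "joint_pos": joint angles; "joint_vel": joint speeds; "effort": joint torques, N m; "position": TCP position; "tool_rot": TCP orientation; "wrist_force": force on the tool from outside, world axes, zero at the start; "torque": the same for the moment, N m; "finger_gap": opening from 0.0 (shut) to 1.0 (fully open); "grip_force": force on a finger pad.
Only numpy, scipy, OpenCV 4.12 (cv2) and the standard library are available. Lean on these libraries where they do the work, as an engineer would, in place of code of your own. Each camera call takes 0.05 s, during which the arm holds its last target. There are 200 camera calls.

## Working session

There is one attempt and no reset: what is moved stays moved. The work goes in short steps, Python scripts to look and compute and a tool call to move; the robot and the scene stay as the last step left them, time stands still between calls to the robot, and variables do not carry over. Pictures are saved under pics/ and viewed, at most 13 in all, crops included, and the job is handed in when it is done.

Besides the shell and the picture viewer there is one more tool, called after ">>>" by a JSON object that holds its "fn" and its "kwargs". carry_out: Moves the arm, as the interface text tells. Its arguments: {"type":"object","properties":{"deltas":{"type":"array"}},"required":["deltas"]}

```bash
mkdir -p pics; cat > h.py <<'E'
import numpy as np, cv2
from rig import ctrl, camera, workorder, finder
def st():
    s=ctrl.read_state(); print('t',round(s['clock'],2),'pos',np.round(s['position'],4),'q',np.round(s['tool_rot'],3),'F',np.round(s['wrist_force'],1),'gap',round(s['finger_gap'],3),'gf',round(s['grip_force'],1)); return s
def shot(n,f): c=camera(n); cv2.imwrite('pics/'+f,c['frame'][:,:,::-1]); return c
def proj(c,P): return cv2.projectPoints(np.array(P,float).reshape(-1,1,3),c['rvec'],c['tvec'],np.array([[c['fx'],0,c['cx']],[0,c['fy'],c['cy']],[0,0,1]]),None)[0][:,0]
def cloud(c):
    z=c['z_map'];v,u=np.indices(z.shape);R=cv2.Rodrigues(c['rvec'])[0]
    p=np.stack([(u-c['cx'])/c['fx']*z,(v-c['cy'])/c['fy']*z,z],-1)
    return (p-np.ravel(c['tvec']))@R
def lm(n,ts,k=1):
    for t in ts:
        for r in finder.landmark_of(n,t)[:k]: print(n,t,np.round(r['centre'],4),round(r['score'],2))
E
python3 - <<'E'
from h import *
st()
T=['clamp','nut_axis','handle_grip','lever_tip','bit_mid','stone_top','oil_can','quench_cup','paste_tin']
a=shot('top','a.png');lm('top',T)
b=shot('scene','b.png');lm('scene',T)
cv2.imwrite('pics/ab.png',cv2.resize(np.hstack([a['frame'],b['frame']])[:,:,::-1],(800,300)))
E
```

```text
t 0.0 pos [ 0.2058 -0.5895  0.2302] q [-0.167  0.986  0.001 -0.   ] F [0.3 1.5 0.1] gap 0.999 gf 0.0
top clamp [ 5.536e-01  1.410e-02 -4.000e-04] 0.91
top nut_axis [0.5519 0.0188 0.0703] 0.81
top handle_grip [ 0.4613 -0.0792  0.0641] 0.61
top lever_tip [ 0.5084 -0.013   0.0881] 0.54
top bit_mid [0.5133 0.0519 0.039 ] 0.52
top stone_top [ 0.4626 -0.1762  0.0268] 0.9
top oil_can [ 0.5583 -0.321  -0.0012] 0.96
top quench_cup [ 6.508e-01  1.524e-01 -1.000e-04] 0.83
top paste_tin [ 0.6137 -0.2669 -0.0026] 0.74
scene clamp [0.5538 0.0137 0.0009] 0.72
scene nut_axis [0.5571 0.0099 0.0704] 0.8
scene handle_grip [ 0.4603 -0.0793  0.0696] 0.69
scene lever_tip [ 0.5064 -0.0184  0.0898] 0.43
scene bit_mid [0.5124 0.0486 0.0363] 0.43
scene stone_top [ 0.4655 -0.1819  0.0283] 0.86
scene oil_can [ 0.5579 -0.3247 -0.0029] 0.69
scene quench_cup [6.501e-01 1.567e-01 1.000e-04] 0.96
scene paste_tin [ 0.6185 -0.2685 -0.0007] 0.6
```

View pics/a.png

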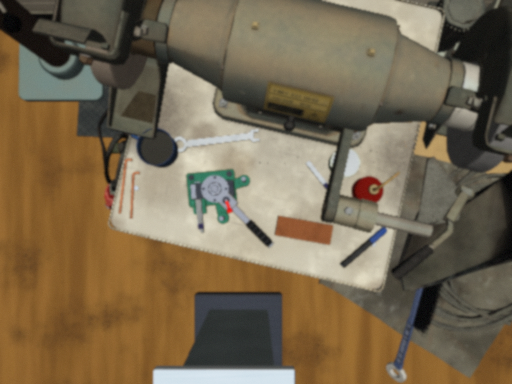

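View pics/b.png

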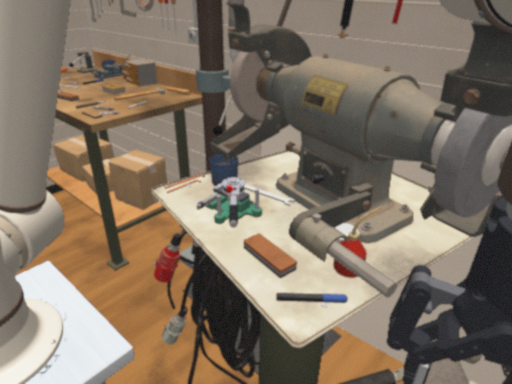

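```bash
python3 - <<'E'
from h import *
H={}
for n in('top','scene'):
    c=camera(n);p=cloud(c)[c['z_map']>0]
    for q in p:
        if .15<q[0]<.85 and -.6<q[1]<.3 and q[2]>-.05:
            k=(int(q[0]//.05),int(q[1]//.05)); H[k]=max(H.get(k,-1),q[2])
print('cols y:',[round(j*.05,2) for j in range(5,-13,-1)])
for i in range(16,2,-1): print('%.2f'%(i*.05),' '.join('%4d'%(H[(i,j)]*1000) if (i,j) in H else '   .' for j in range(5,-13,-1)))
c=camera('top');f=c['frame'][150:260,170:350]
cv2.imwrite('pics/c.png',cv2.resize(f[:,:,::-1],None,fx=4.4,fy=4.4,interpolation=cv2.INTER_CUBIC))
for n in ('top','scene'):
    for t in ('handle_grip','lever_tip','bit_mid','nut_axis','stone_top'):
        print(n,t,[(np.round(r['centre'],4),round(r['score'],2)) for r in finder.boxes_of(n,t)[:1]])
E
```

```text
cols y: [0.25, 0.2, 0.15, 0.1, 0.05, 0.0, -0.05, -0.1, -0.15, -0.2, -0.25, -0.3, -0.35, -0.4, -0.45, -0.5, -0.55, -0.6]
0.80    .  406  414  414  328  336  359  359  358  355  350  342  326    4  360  370    .    .
0.75    .  465  463  433  329  336  361  370  362  362  365  362  341  320  396  376  172    .
0.70    .  471  472  471    8  319  351  355  359  360  370  364  341  329  410  204  190    .
0.65    .   98   92  108   15   11  295  327  336  342  349  352  330  330  410  338  302    .
0.60    .   10   78   78    9    5   12    6    6   14  290  297   36  403  472  464  133    .
0.55    .   12    7    5   58   89   83   25    5   10  111  109  151  152  470  464  358  -18
0.50   10   11    4    6   58   88  103    5    5    6  125  126  114   11   11    .   -9  -17
0.45   10   12   10    5   46   78   78   82   28   28  110  125  114   95   95    .   -5    .
0.40    .    .   10   10   10   12   10   81   79   28   29   21   20   15    .  -28  -22    .
0.35    .    .    .    .    .    .    9   10    9   12   10   18    7   10  502  502    .    .
0.30    .    .    .    .    . 
[... 236 characters left out ...]
  .    .  506  409
0.15    .    .   -5    1  205  295  443  493    0   -1    .    .    .    .    .    .  444  443
top handle_grip [(array([ 0.5265, -0.0164,  0.075 ]), 0.97)]
top lever_tip [(array([ 0.5232, -0.0095,  0.0829]), 0.57)]
top bit_mid [(array([0.4989, 0.053 , 0.0468]), 0.71)]
top nut_axis [(array([0.5451, 0.0044, 0.0549]), 0.9)]
top stone_top [(array([ 0.4639, -0.1747,  0.0244]), 0.77)]
scene handle_grip [(array([ 0.5165, -0.0214,  0.0759]), 0.7)]
scene lever_tip [(array([ 0.502 , -0.0183,  0.0903]), 0.45)]
scene bit_mid [(array([0.5431, 0.0231, 0.0553]), 0.49)]
scene nut_axis [(array([ 0.5349, -0.0172,  0.0536]), 0.61)]
scene stone_top [(array([ 0.4515, -0.1891,  0.0285]), 0.69)]
```

View pics/c.png

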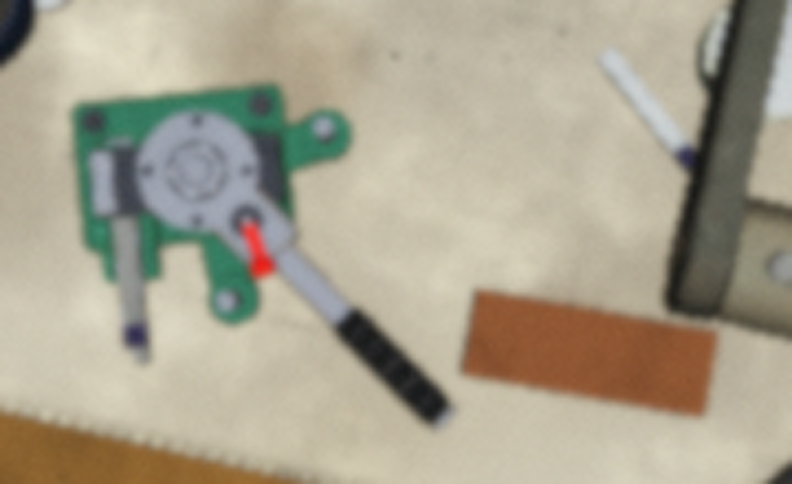

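```bash
python3 - <<'E'
from h import *
c=camera('top');R=cv2.Rodrigues(c['rvec'])[0];t=np.ravel(c['tvec'])
print('cam',-R.T@t)
def up(u,v,z):
    u=170+(u+.5)/4.4-.5;v=150+(v+.5)/4.4-.5
    d=R.T@np.array([(u-c['cx'])/c['fx'],(v-c['cy'])/c['fy'],1]);o=-R.T@t
    return (o+d*(z-o[2])/d[2])[:2]
N=up(196,168,.088)
for n,u,v,z in [('nut',196,168,.088),('g0',345,318,.078),('g1',445,415,.078),('tip',264,260,.101),('piv',246,217,.085),('pinR',324,127,.074),('pinD',229,298,.074),('s1',475,290,.024),('s2',717,333,.024),('s3',705,415,.024),('s4',463,373,.024),('bEnd',143,358,.042),('b0',128,225,.042)]:
    p=up(u,v,z);d=p-N;print(n,np.round(p,4),'r',round(np.hypot(*d),4),'ang',round(np.degrees(np.arctan2(d[1],d[0])),1))
S=np.array([up(u,v,.024) for u,v in[(475,290),(717,333),(705,415),(463,373)]]);print('stone',S.mean(0),np.linalg.norm(S[0]-S[1]),np.linalg.norm(S[1]-S[2]),np.degrees(np.arctan2(*(S[0]-S[1])[::-1])))
E
```

```text
cam [ 0.50789167 -0.07303954  1.0523972 ]
nut [0.5547 0.0143] r 0.0 ang 0.0
g0 [ 0.4833 -0.0563] r 0.1005 ang -135.3
g1 [ 0.437  -0.1042] r 0.1671 ang -134.8
tip [ 0.511  -0.0188] r 0.0549 ang -142.9
piv [ 0.5315 -0.0093] r 0.0331 ang -134.5
pinR [ 0.5752 -0.0461] r 0.0638 ang -71.3
pinD [ 4.928e-01 -4.000e-04] r 0.0637 ang -166.6
s1 [ 0.4961 -0.1211] r 0.1476 ang -113.4
s2 [ 0.4744 -0.2433] r 0.2699 ang -107.3
s3 [ 0.4331 -0.237 ] r 0.2792 ang -115.8
s4 [ 0.4542 -0.115 ] r 0.1638 ang -127.9
bEnd [0.4625 0.0446] r 0.097 ang 161.8
b0 [0.5286 0.0523] r 0.0461 ang 124.6
stone [ 0.46442919 -0.17911025] 0.12405271300579707 0.041765258654217124 79.93000270866187
```

>>> {"fn": "carry_out", "kwargs": {"deltas": [[[1.66, 3.48, 0], 2.2, 1], [[1.66, 3.48, 0], 2.2, 1], [[1.66, 3.48, 0], 2.2, 1], [[1.66, 3.48, 0], 2.2, 1], [[1.66, 3.48, 0], 2.2, 1], [[1.66, 3.48, 0], 2.2, 1], [[1.66, 3.48, 0], 2.2, 1], [[1.66, 3.48, 0], 2.2, 1], [[1.66, 3.48, 0], 2.2, 1], [[1.66, 3.48, 0], 2.2, 1], [[1.66, 3.48, 0], 2.2, 1], [[1.66, 3.48, 0], 2.2, 1]]}}

```text
clock: 2.7
position: [0.4056, -0.1707, 0.2318]
tool_rot: [-0.389, 0.921, -0.0, 0.001]
wrist_force: [0.8, -0.4, -0.6]
finger_gap: -0.005
grip_force: 0.0
```

>>> {"fn": "carry_out", "kwargs": {"deltas": [[[1.65, 3.5, -1], 0, 1], [[1.65, 3.5, -1], 0, 1], [[1.65, 3.5, -1], 0, 1], [[1.65, 3.5, -1], 0, 1], [[1.66, 3.5, -1], 0, 1], [[0, 0, 0], 0, 1], [[0, 0, 0], 0, 1]]}}

```text
clock: 3.28
position: [0.4881, 0.0041, 0.1806]
tool_rot: [-0.389, 0.921, 0.0, -0.001]
wrist_force: [-0.7, 0.6, 0.3]
finger_gap: 0.001
grip_force: 0.0
```

>>> {"fn": "carry_out", "kwargs": {"deltas": [[[0, -0.1, -3], 0, 1], [[0, 0, -3], 0, 1], [[0, 0, -2.4], 0, 1], [[0, 0, -1], 0, 1], [[0, 0, 0], 0, 1], [[0, 0, 0], 0, 1]]}}

```text
clock: 3.78
position: [0.4877, 0.0006, 0.0877]
tool_rot: [-0.387, 0.922, -0.0, -0.0]
wrist_force: [0.5, 0.1, 0.4]
finger_gap: 0.001
grip_force: 0.0
```

```bash
python3 - <<'E'
from h import *
st()
c=shot('wrist','w.png'); lm('wrist',['lever_tip','handle_grip','nut_axis'])
# arc waypoints about nut
N=np.array([.5547,.0143])
for a in range(-163,-60,6): print(a,np.round(N+.056*np.array([np.cos(np.radians(a)),np.sin(np.radians(a))]),4))
E
```

```text
t 3.78 pos [0.4877 0.0006 0.0877] q [-0.387  0.922 -0.    -0.   ] F [0.5 0.1 0.4] gap 0.001 gf 0.0
wrist handle_grip [ 0.459  -0.0795  0.0705] 0.96
-163 [ 0.5011 -0.0021]
-157 [ 0.5032 -0.0076]
-151 [ 0.5057 -0.0128]
-145 [ 0.5088 -0.0178]
-139 [ 0.5124 -0.0224]
-133 [ 0.5165 -0.0267]
-127 [ 0.521  -0.0304]
-121 [ 0.5259 -0.0337]
-115 [ 0.531  -0.0365]
-109 [ 0.5365 -0.0386]
-103 [ 0.5421 -0.0403]
-97 [ 0.5479 -0.0413]
-91 [ 0.5537 -0.0417]
-85 [ 0.5596 -0.0415]
-79 [ 0.5654 -0.0407]
-73 [ 0.5711 -0.0393]
-67 [ 0.5766 -0.0372]
-61 [ 0.5818 -0.0347]
```

View pics/w.png

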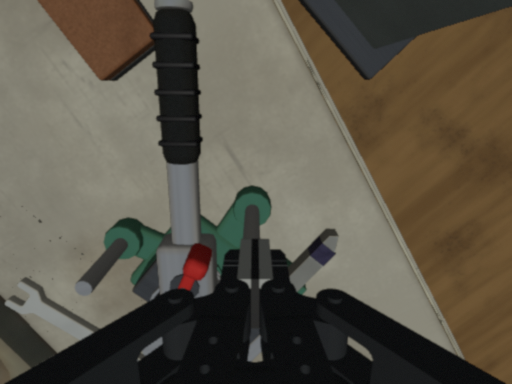

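>>> {"fn": "carry_out", "kwargs": {"deltas": [[[0.5, -0.24, 0], 3, 1], [[0.5, -0.24, 0], 3, 1], [[0.23, -0.59, 0], 6, 1], [[0.28, -0.56, 0], 6, 1], [[0.35, -0.53, 0], 6, 1], [[0.39, -0.48, 0], 6, 1], [[0.45, -0.45, 0], 6, 1], [[0.48, -0.39, 0], 6, 1], [[0.53, -0.35, 0], 6, 1], [[0.56, -0.28, 0], 3, 1], [[0, 0, 0], 0, 1]]}}

```text
clock: 4.9
position: [0.5312, -0.04, 0.0881]
tool_rot: [0.747, -0.665, 0.001, -0.001]
wrist_force: [-0.9, -0.1, 0.7]
finger_gap: 0.004
grip_force: 0.3
```

```bash
python3 - <<'E'
from h import *
st(); c=shot('top','d.png'); lm('top',['lever_tip','handle_grip'])
cv2.imwrite('pics/d.png',cv2.resize(c['frame'][130:260,170:340,::-1],None,fx=4,fy=4,interpolation=cv2.INTER_CUBIC))
lm('scene' if shot('scene','e.png') else 0,['lever_tip','handle_grip'])
E
```

```text
t 4.9 pos [ 0.5312 -0.04    0.0881] q [ 0.747 -0.665  0.001 -0.001] F [-0.9 -0.1  0.7] gap 0.004 gf 0.3
top handle_grip [ 0.5682 -0.1162  0.0676] 0.69
scene lever_tip [ 0.5496 -0.0434  0.0902] 0.42
scene handle_grip [ 0.5733 -0.1177  0.0676] 0.75
```

View pics/d.png

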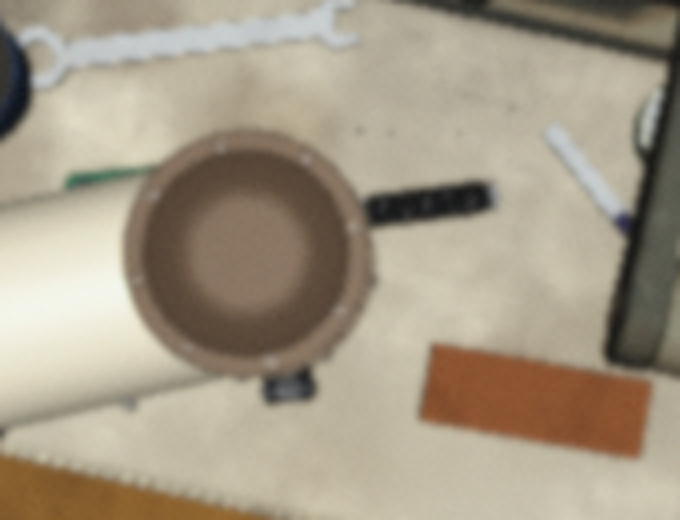

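>>> {"fn": "carry_out", "kwargs": {"deltas": [[[0.4, 0, 0], 0, 1], [[0.4, 0, 0], 0, 1], [[0.3, 0.05, 0], 0, 1], [[0, 0, 0], 0, 1]]}}

```text
clock: 5.53
position: [0.5383, -0.0402, 0.0863]
tool_rot: [0.746, -0.665, -0.003, 0.004]
wrist_force: [-4.1, -3.4, 0.7]
finger_gap: 0.003
grip_force: 2.3
```

```bash
python3 - <<'E'
from h import *
st(); 
for n in('scene','wrist'):
  camera(n); lm(n,['lever_tip','handle_grip'])
E
```

```text
t 5.53 pos [ 0.5383 -0.0402  0.0863] q [ 0.746 -0.665 -0.003  0.004] F [-4.1 -3.4  0.7] gap 0.003 gf 2.3
scene lever_tip [ 0.5752 -0.118   0.0693] 0.47
scene handle_grip [ 0.5738 -0.1173  0.0691] 0.62
wrist lever_tip [ 0.5584 -0.0411  0.0919] 0.67
wrist handle_grip [ 0.5688 -0.1153  0.0695] 0.76
```

>>> {"fn": "carry_out", "kwargs": {"deltas": [[[0.4, 0.05, 0], 0, 1], [[0.4, 0.05, 0], 0, 1], [[0.4, 0.05, 0], 0, 1], [[0, 0, 0], 0, 1], [[0, 0, 0], 0, 1]]}}

```text
clock: 6.25
position: [0.5506, -0.0381, 0.0865]
tool_rot: [0.747, -0.665, -0.002, 0.003]
wrist_force: [-6.8, -1.7, 3.3]
finger_gap: -0.001
grip_force: 3.6
```

```bash
python3 - <<'E'
from h import *
st(); 
for n in('scene','wrist'):
  c=shot(n,n+'2.png'); lm(n,['lever_tip','handle_grip'])
E
```

```text
t 6.25 pos [ 0.5506 -0.0381  0.0865] q [ 0.747 -0.665 -0.002  0.003] F [-6.8 -1.7  3.3] gap -0.001 gf 3.6
scene lever_tip [ 0.5698 -0.0384  0.0903] 0.35
scene handle_grip [ 0.5722 -0.1154  0.067 ] 0.57
wrist lever_tip [ 0.5672 -0.0387  0.091 ] 0.93
wrist handle_grip [ 0.5706 -0.1144  0.0698] 0.78
```

View pics/wrist2.png

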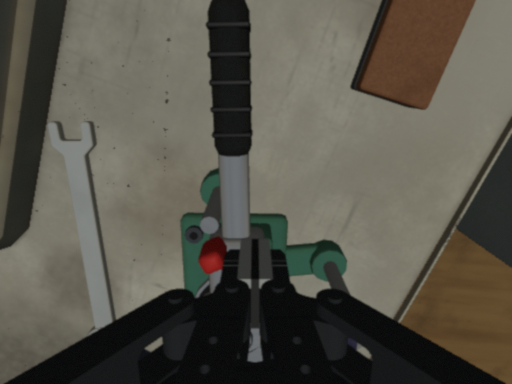

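>>> {"fn": "carry_out", "kwargs": {"deltas": [[[0.4, 0.05, 0], 0, 1], [[0.3, 0.05, 0], 0, 1], [[0, 0, 0], 0, 1], [[0, 0, 0], 0, 1]]}}

```text
clock: 6.88
position: [0.5516, -0.0382, 0.0861]
tool_rot: [0.746, -0.666, -0.007, 0.008]
wrist_force: [-18.8, -0.5, 12.1]
finger_gap: -0.002
grip_force: 9.7
```

```bash
python3 - <<'E'
from h import *
st(); 
for n in('scene','wrist'):
  c=shot(n,n+'3.png'); lm(n,['lever_tip','handle_grip'])
E
```

```text
t 6.88 pos [ 0.5516 -0.0382  0.0861] q [ 0.746 -0.666 -0.007  0.008] F [-18.8  -0.5  12.1] gap -0.002 gf 9.7
scene lever_tip [ 0.5666 -0.0408  0.0908] 0.52
scene handle_grip [ 0.574  -0.1181  0.0659] 0.91
wrist lever_tip [ 0.5685 -0.0386  0.0896] 0.56
wrist handle_grip [ 0.5696 -0.1152  0.0694] 0.79
```

>>> {"fn": "carry_out", "kwargs": {"deltas": [[[-1, 0, 0], 0, 1], [[-1.2, 0, 0], 0, 1], [[0, -0.5, 3], 0, 0.65], [[1, -2, 3], 0, 0.65], [[2, -3, 0], 0, 0.65], [[0.3, -2.5, 0], 0, 0.65], [[0, 0, 0], 0, 0.65], [[0, 0, 0], 0, 0.65]]}}

```text
clock: 7.85
position: [0.5727, -0.1174, 0.1474]
tool_rot: [0.746, -0.666, 0.001, -0.001]
wrist_force: [-0.5, -0.5, -0.5]
finger_gap: 0.352
grip_force: 0.0
```

```bash
python3 - <<'E'
from h import *
st(); 
for n in('scene','wrist','top'):
  c=shot(n,n+'4.png'); lm(n,['lever_tip','handle_grip','nut_axis','clamp'])
E
```

```text
t 7.85 pos [ 0.5727 -0.1174  0.1474] q [ 0.746 -0.666  0.001 -0.001] F [-0.5 -0.5 -0.5] gap 0.352 gf 0.0
scene lever_tip [ 0.5674 -0.0382  0.0901] 0.45
scene handle_grip [ 0.5748 -0.1177  0.0659] 0.94
scene nut_axis [0.5546 0.0104 0.0686] 0.97
scene clamp [0.5496 0.0151 0.0012] 0.85
wrist lever_tip [ 0.5692 -0.0387  0.0878] 0.64
wrist handle_grip [ 0.5715 -0.1163  0.066 ] 0.73
wrist nut_axis [0.5559 0.0124 0.069 ] 0.9
wrist clamp [0.5495 0.0117 0.0008] 0.79
top nut_axis [0.557  0.0157 0.0697] 0.58
top clamp [ 0.5546  0.0111 -0.0024] 0.89
```

View pics/wrist4.png

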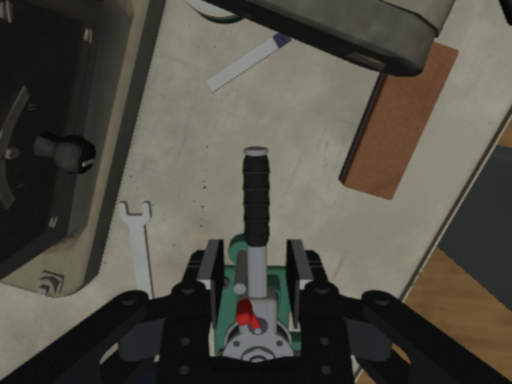

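>>> {"fn": "carry_out", "kwargs": {"deltas": [[[0, 0, -3], 0, 0.65], [[0, 0, -3], 0, 0.65], [[-0.05, 0, -2.7], 0, 0.65], [[0, 0, -1], 0, 0.65], [[0, 0, 0], 0, 0.65]]}}

```text
clock: 9.02
position: [0.569, -0.1167, 0.0476]
tool_rot: [0.747, -0.665, -0.002, 0.002]
wrist_force: [-0.5, -0.1, 0.1]
finger_gap: 0.351
grip_force: 0.0
```

```bash
python3 - <<'E'
from h import *
s=st()
N=np.array([.5550,.0140]);d=s['position'][:2]-N;print(np.hypot(*d),np.degrees(np.arctan2(*d[::-1])))
f=lambda a:N+.132*np.array([np.cos(np.radians(a)),np.sin(np.radians(a))])
A=-82.5-6*np.arange(13)
W=np.array([f(a) for a in A]);print(np.round(W[-1],4));print(np.round(np.diff(W*100,axis=0),2).tolist())
E
```

```text
t 9.02 pos [ 0.569  -0.1167  0.0476] q [ 0.747 -0.665 -0.002  0.002] F [-0.5 -0.1  0.1] gap 0.351 gf 0.0
0.13142173307793492 -83.86692689094265
[ 0.4359 -0.0428]
[[-1.38, -0.11], [-1.38, 0.04], [-1.37, 0.18], [-1.34, 0.32], [-1.3, 0.46], [-1.25, 0.59], [-1.18, 0.72], [-1.1, 0.84], [-1.0, 0.95], [-0.9, 1.05], [-0.78, 1.14], [-0.66, 1.21]]
```

>>> {"fn": "carry_out", "kwargs": {"deltas": [[[-1.38, -0.11, 0], -6, 0.65], [[-1.38, 0.04, 0], -6, 0.65], [[-1.37, 0.18, 0], -6, 0.65], [[-1.34, 0.32, 0], -6, 0.65], [[-1.3, 0.46, 0], -6, 0.65], [[-1.25, 0.59, 0], -6, 0.65], [[-1.18, 0.72, 0], -6, 0.65], [[-1.1, 0.84, 0], -6, 0.65], [[-1.0, 0.95, 0], -6, 0.65], [[-0.9, 1.05, 0], -6, 0.65], [[-0.78, 1.14, 0], -6, 0.65], [[-0.66, 1.21, 0], -6, 0.65]]}}

```text
clock: 10.02
position: [0.436, -0.0422, 0.0524]
tool_rot: [-0.211, 0.977, -0.0, 0.002]
wrist_force: [0.6, -1.5, 0.4]
finger_gap: 0.348
grip_force: 0.6
```

```bash
python3 - <<'E'
from h import *
s=st()
N=np.array([.5550,.0140]);d=s['position'][:2]-N;print(np.hypot(*d),np.degrees(np.arctan2(*d[::-1])))
for n in('scene','wrist'):
  c=shot(n,n+'5.png'); lm(n,['lever_tip','handle_grip','nut_axis'])
E
```

```text
t 10.02 pos [ 0.436  -0.0422  0.0524] q [-0.211  0.977 -0.     0.002] F [ 0.6 -1.5  0.4] gap 0.348 gf 0.6
0.1316318896921665 -154.7352962847699
scene lever_tip [ 0.5071 -0.0184  0.0892] 0.57
scene handle_grip [ 0.4406 -0.0501  0.0675] 0.79
scene nut_axis [0.5542 0.0102 0.0722] 0.57
```

>>> {"fn": "carry_out", "kwargs": {"deltas": [[[0.66, -1.21, 0], 6, 0.65], [[0.78, -1.14, 0], 6, 0.65], [[0.9, -1.05, 0], 6, 0.65], [[1.0, -0.95, 0], 6, 0.65], [[1.1, -0.84, 0], 6, 0.65], [[1.18, -0.72, 0], 6, 0.65], [[1.25, -0.59, 0], 6, 0.65], [[1.3, -0.46, 0], 6, 0.65], [[1.34, -0.32, 0], 6, 0.65], [[1.37, -0.18, 0], 6, 0.65], [[1.38, -0.04, 0], 6, 0.65], [[1.38, 0.11, 0], 6, 0.65]]}}

```text
clock: 11.42
position: [0.5703, -0.1177, 0.0496]
tool_rot: [0.748, -0.663, -0.001, 0.001]
wrist_force: [-1.3, 0.3, 0.1]
finger_gap: 0.348
grip_force: 0.6
```

>>> {"fn": "carry_out", "kwargs": {"deltas": [[[0.7, 0.1, 0], 2, 0.65], [[0, 0, 0], 0, 0.65]]}}

```text
clock: 11.58
position: [0.5765, -0.1166, 0.0493]
tool_rot: [0.759, -0.652, -0.002, 0.002]
wrist_force: [-3.1, -2.5, 1.6]
finger_gap: 0.347
grip_force: 1.7
```

```bash
python3 - <<'E'
from h import *
s=st()
N=np.array([.5550,.0140]);d=s['position'][:2]-N;print(np.hypot(*d),np.degrees(np.arctan2(*d[::-1])))
for n in('scene','wrist'):
  c=shot(n,n+'6.png'); lm(n,['lever_tip','handle_grip','nut_axis'])
E
```

```text
t 11.58 pos [ 0.5765 -0.1166  0.0493] q [ 0.759 -0.652 -0.002  0.002] F [-3.1 -2.5  1.6] gap 0.347 gf 1.7
0.1323840391491949 -80.64095052972198
scene lever_tip [ 0.5727 -0.0411  0.0914] 0.4
scene handle_grip [ 0.5726 -0.1183  0.0644] 0.91
scene nut_axis [0.5552 0.0106 0.0721] 0.82
wrist handle_grip [ 0.5699 -0.1148  0.0707] 0.7
```

>>> {"fn": "carry_out", "kwargs": {"deltas": [[[-2.08, -0.21, 0], -7, 0.65], [[-1.38, 0.04, 0], -7, 0.65], [[-1.37, 0.18, 0], -6, 0.65], [[-1.34, 0.32, 0], -6, 0.65], [[-1.3, 0.46, 0], -6, 0.65], [[-1.25, 0.59, 0], -6, 0.65], [[-1.18, 0.72, 0], -6, 0.65], [[-1.1, 0.84, 0], -6, 0.65], [[-1.0, 0.95, 0], -6, 0.65], [[-0.9, 1.05, 0], -6, 0.65], [[-0.78, 1.14, 0], -6, 0.65], [[-0.66, 1.21, 0], -6, 0.65]]}}

```text
clock: 12.98
position: [0.4366, -0.0414, 0.0515]
tool_rot: [-0.211, 0.977, 0.0, 0.003]
wrist_force: [0.5, -0.6, 0.6]
finger_gap: 0.348
grip_force: 0.5
```

>>> {"fn": "carry_out", "kwargs": {"deltas": [[[0.66, -1.21, 0], 6, 0.65], [[0.78, -1.14, 0], 6, 0.65], [[0.9, -1.05, 0], 6, 0.65], [[1.0, -0.95, 0], 6, 0.65], [[1.1, -0.84, 0], 6, 0.65], [[1.18, -0.72, 0], 6, 0.65], [[1.25, -0.59, 0], 6, 0.65]]}}

```text
clock: 13.57
position: [0.505, -0.1072, 0.0511]
tool_rot: [-0.551, 0.834, -0.001, 0.002]
wrist_force: [-1.7, 2.9, -0.1]
finger_gap: 0.352
grip_force: 0.9
```

>>> {"fn": "carry_out", "kwargs": {"deltas": [[[1.3, -0.46, 0], 6, 0.65], [[1.34, -0.32, 0], 6, 0.65], [[1.37, -0.18, 0], 6, 0.65], [[1.38, -0.04, 0], 6, 0.65], [[1.38, 0.11, 0], 6, 0.65], [[0.7, 0.1, 0], 2, 0.65]]}}

```text
clock: 14.07
position: [0.5766, -0.1154, 0.0504]
tool_rot: [0.76, -0.65, -0.002, 0.002]
wrist_force: [-16.9, -0.8, 12.1]
finger_gap: 0.349
grip_force: 8.2
```

```bash
python3 - <<'E'
from h import *
s=st()
c=shot('scene','s7.png')
cv2.imwrite('pics/s7c.png',cv2.resize(c['frame'][160:240,180:310,::-1],None,fx=6,fy=6,interpolation=cv2.INTER_CUBIC))
# nut axis height near the stud, per scene picture, now vs earlier scenes
N=np.array([.5550,.0140]);p=cloud(c);m=(c['z_map']>0)&(np.hypot(p[...,0]-N[0],p[...,1]-N[1])<.012)
print(np.sort(p[m][:,2])[-8:])
E
```

```text
t 14.07 pos [ 0.5766 -0.1154  0.0504] q [ 0.76  -0.65  -0.002  0.002] F [-16.9  -0.8  12.1] gap 0.349 gf 8.2
[0.40536247 0.40623917 0.40761983 0.40849054 0.40972053 0.41094374
 0.41347015 0.41462178]
```

View pics/s7c.png

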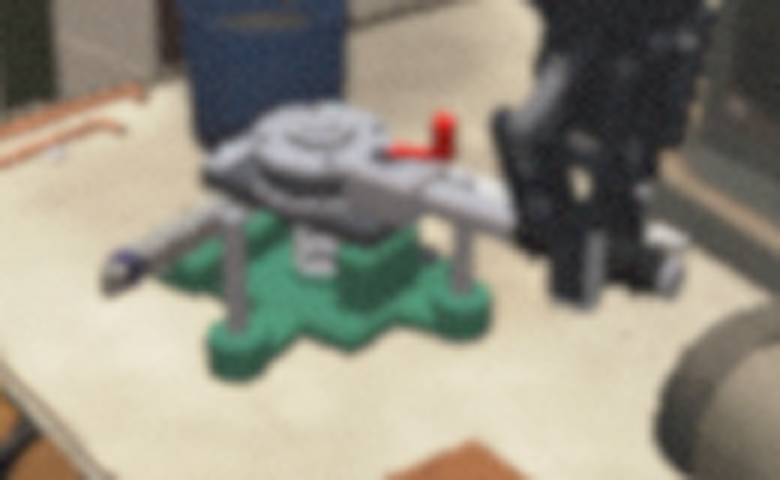

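>>> {"fn": "carry_out", "kwargs": {"deltas": [[[-2.08, -0.21, 0], -7, 0.65], [[-1.38, 0.04, 0], -7, 0.65], [[-1.37, 0.18, 0], -6, 0.65], [[-1.34, 0.32, 0], -6, 0.65], [[-1.3, 0.46, 0], -6, 0.65], [[-1.25, 0.59, 0], -6, 0.65], [[-1.18, 0.72, 0], -6, 0.65], [[-1.1, 0.84, 0], -6, 0.65], [[-1.0, 0.95, 0], -6, 0.65], [[-0.9, 1.05, 0], -6, 0.65], [[-0.78, 1.14, 0], -6, 0.65], [[-0.66, 1.21, 0], -6, 0.65]]}}

```text
clock: 15.12
position: [0.4365, -0.0414, 0.0514]
tool_rot: [-0.211, 0.977, 0.0, 0.003]
wrist_force: [0.3, -0.9, 1.6]
finger_gap: 0.351
grip_force: 0.5
```

>>> {"fn": "carry_out", "kwargs": {"deltas": [[[0.66, -1.21, 0], 6, 0.65], [[0.78, -1.14, 0], 6, 0.65], [[0.9, -1.05, 0], 6, 0.65], [[1.0, -0.95, 0], 6, 0.65], [[1.1, -0.84, 0], 6, 0.65], [[1.18, -0.72, 0], 6, 0.65], [[1.25, -0.59, 0], 6, 0.65], [[1.3, -0.46, 0], 6, 0.65], [[1.34, -0.32, 0], 6, 0.65]]}}

```text
clock: 15.87
position: [0.5319, -0.1152, 0.0511]
tool_rot: [-0.636, 0.772, -0.001, 0.002]
wrist_force: [-0.9, 1.4, 0.2]
finger_gap: 0.349
grip_force: 0.2
```

>>> {"fn": "carry_out", "kwargs": {"deltas": [[[1.37, -0.18, 0], 6, 0.65], [[1.38, -0.04, 0], 6, 0.65], [[1.38, 0.11, 0], 6, 0.65], [[0.4, 0.05, 0], 2, 0.65], [[0, 0, 0], 0, 0.65]]}}

```text
clock: 16.28
position: [0.5764, -0.1155, 0.0506]
tool_rot: [0.759, -0.651, 0.001, -0.001]
wrist_force: [-1.0, -0.1, 1.1]
finger_gap: 0.353
grip_force: 0.6
```

>>> {"fn": "carry_out", "kwargs": {"deltas": [[[-1.78, -0.16, 0], -7, 0.65], [[-1.38, 0.04, 0], -7, 0.65], [[-1.37, 0.18, 0], -6, 0.65], [[-1.34, 0.32, 0], -6, 0.65], [[-1.3, 0.46, 0], -6, 0.65], [[-1.25, 0.59, 0], -6, 0.65], [[-1.18, 0.72, 0], -6, 0.65], [[-1.1, 0.84, 0], -6, 0.65], [[-1.0, 0.95, 0], -6, 0.65], [[-0.9, 1.05, 0], -6, 0.65], [[-0.78, 1.14, 0], -6, 0.65], [[-0.66, 1.21, 0], -6, 0.65]]}}

```text
clock: 17.28
position: [0.4361, -0.0416, 0.0513]
tool_rot: [-0.211, 0.978, 0.0, 0.003]
wrist_force: [0.5, -1.8, 1.1]
finger_gap: 0.35
grip_force: 0.7
```

>>> {"fn": "carry_out", "kwargs": {"deltas": [[[0.66, -1.21, 0], 6, 0.65], [[0.78, -1.14, 0], 6, 0.65], [[0.9, -1.05, 0], 6, 0.65], [[1.0, -0.95, 0], 6, 0.65], [[1.1, -0.84, 0], 6, 0.65], [[1.18, -0.72, 0], 6, 0.65], [[1.25, -0.59, 0], 6, 0.65], [[1.3, -0.46, 0], 6, 0.65], [[1.34, -0.32, 0], 6, 0.65]]}}

```text
clock: 18.03
position: [0.5306, -0.1152, 0.0509]
tool_rot: [-0.635, 0.772, -0.0, 0.001]
wrist_force: [-1.8, 2.7, 1.0]
finger_gap: 0.35
grip_force: 0.9
```

>>> {"fn": "carry_out", "kwargs": {"deltas": [[[1.37, -0.18, 0], 6, 0.65], [[1.38, -0.04, 0], 6, 0.65], [[1.38, 0.11, 0], 6, 0.65], [[0.4, 0.05, 0], 2, 0.65], [[0, 0, 0], 0, 0.65]]}}

```text
clock: 18.45
position: [0.5764, -0.1157, 0.0506]
tool_rot: [0.758, -0.652, 0.001, -0.001]
wrist_force: [-0.1, 0.1, 0.4]
finger_gap: 0.349
grip_force: 0.3
```

```bash
python3 - <<'E'
from h import *
s=st()
N=np.array([.5550,.0140]);d=s['position'][:2]-N;print(np.hypot(*d),np.degrees(np.arctan2(*d[::-1])))
shot('scene','s8.png'); lm('scene',['lever_tip','handle_grip','nut_axis','bit_mid'])
E
```

```text
t 18.45 pos [ 0.5764 -0.1157  0.0506] q [ 0.758 -0.652  0.001 -0.001] F [-0.1  0.1  0.4] gap 0.349 gf 0.3
0.13144754092264177 -80.64248324203936
scene lever_tip [ 0.5707 -0.0394  0.0924] 0.51
scene handle_grip [ 0.5755 -0.1165  0.0684] 0.72
scene nut_axis [0.5568 0.0086 0.0708] 0.97
scene bit_mid [0.5102 0.05   0.0374] 0.63
```

>>> {"fn": "carry_out", "kwargs": {"deltas": [[[-0.3, 0, 1], 0, 0.65], [[0, 0, 4], 0, 0.65], [[0, 0, 4], 0, 0.65], [[-1, 1.3, 2], 6.8, 0.65], [[-1, 1.7, 1], 6.8, 0.65], [[-1, 1.7, 1], 6.8, 0.65], [[-1, 1.7, 0], 6.8, 0.65], [[-1, 1.7, 0], 6.8, 0.65], [[-1, 1.7, 0], 6.8, 0.65], [[-1, 1.7, 0], 6.8, 0.65], [[-1, 1.7, 0], 6.8, 0.65], [[-1, 1.7, 0], 6.8, 0.65]]}}

```text
clock: 19.7
position: [0.4815, 0.0337, 0.1814]
tool_rot: [0.985, -0.172, 0.001, -0.001]
wrist_force: [0.6, 0.6, 0.5]
finger_gap: 0.353
grip_force: 0.0
```

>>> {"fn": "carry_out", "kwargs": {"deltas": [[[-1.1, 1, 0], 6.8, 0.65], [[0, 0, 0], 6.8, 0.65], [[0, 0, 0], 6.8, 0.65], [[0, 0, 0], 6.4, 0.65], [[0, 0, 0], 0, 0.65]]}}

```text
clock: 20.12
position: [0.471, 0.0431, 0.1814]
tool_rot: [0.998, 0.059, 0.001, -0.0]
wrist_force: [-0.6, 0.4, 0.5]
finger_gap: 0.349
grip_force: 0.0
```

```bash
python3 - <<'E'
from h import *
s=st()
c=shot('wrist','w9.png'); lm('wrist',['bit_mid','lever_tip','handle_grip','nut_axis'])
np.savez('w9.npz',p=cloud(c),z=c['z_map'],f=c['frame'])
p=cloud(c)
N=np.array([.555,.014]);ph=np.radians(6.3);X=np.array([np.cos(ph),np.sin(ph)]);Y=np.array([-X[1],X[0]])
d=p[...,:2]-N;a=d@X;b=d@Y;z=p[...,2];ok=c['z_map']>0
def med(m,n):
    m&=ok;print(n,m.sum(),np.median(z[m]) if m.any() else None,z[m].std() if m.any() else None)
m=(a>-.088)&(a<-.055)&(b>.01)&(b<.07)&(z>.034)&(z<.05)&ok;print('bit b',np.median(b[m]),'a',m.sum(),np.percentile(b[m],[5,95]))
med((a>-.088)&(a<-.055)&(abs(b-.038)<.006)&(z>.036),'bit')
for b0 in(.026,.032,.038,.044,.05):med((abs(a)<.015)&(abs(b-b0)<.003)&(z>.045)&(z<.075),'strap%g'%b0)
for w in ('scene','top'):
    c=shot(w,w+'9.png');lm(w,['bit_mid','lever_tip'])
E
```

```text
t 20.12 pos [0.471  0.0431 0.1814] q [ 0.998  0.059  0.001 -0.   ] F [-0.6  0.4  0.5] gap 0.349 gf 0.0
wrist bit_mid [0.5114 0.0542 0.0351] 0.6
wrist lever_tip [ 0.5678 -0.0411  0.0923] 0.66
wrist handle_grip [ 0.5701 -0.116   0.0684] 0.95
wrist nut_axis [0.554  0.0124 0.069 ] 0.56
bit b 0.04482118788375031 a 463 [0.03958238 0.05013392]
bit 1372 0.25864846238425454 0.0784035944122582
strap0.026 23 0.05692997910648582 0.002537178393767116
strap0.032 298 0.05663565410953348 0.001574931762395754
strap0.038 315 0.0565878505366644 0.000711621414677394
strap0.044 299 0.05673720176398758 0.0007447037230828488
strap0.05 324 0.057584170067701675 0.0006827102546519614
scene bit_mid [0.5121 0.0491 0.0345] 0.58
scene lever_tip [ 0.5708 -0.0373  0.0888] 0.38
top bit_mid [0.5133 0.0537 0.0378] 0.46
top lever_tip [ 0.5722 -0.0383  0.0922] 0.49
```

View pics/w9.png

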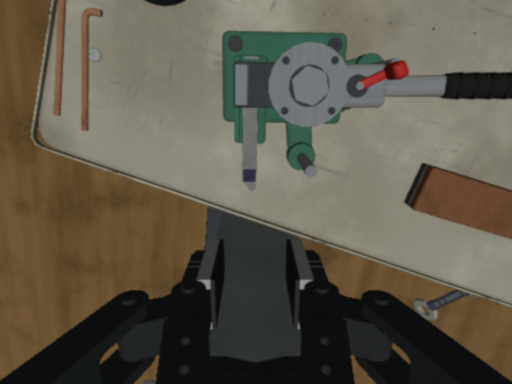

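```bash
python3 - <<'E'
from h import *
D=np.load('w9.npz');p,zm=D['p'],D['z']
f=D['f'].astype(int)
sub=p[95:190,238:262];g=(zm[95:190,238:262]>0)&(sub[...,2]>.036)&(sub[...,2]<.05)
q=sub[g];mu=np.median(q,0);print(len(q),mu,'z',np.percentile(q[:,2],[10,50,90]))
v=np.linalg.svd((q-q.mean(0))[:,:2],full_matrices=False)[2][0];print('mean',q.mean(0),'axis',np.degrees(np.arctan2(v[1],v[0])),'xr',q[:,0].min(),q[:,0].max())
# pads/table height check
t=p[200:215,100:150];print('table',np.median(p[20:60,130:200,2]),'head',np.median(p[60:110,280:330,2]),'strap',np.median(p[70:100,252:266,2]),'seat?',np.median(p[125:135,247:253,2]))
# rows of bit centre
for r in range(120,186,10):
    w=[c for c in range(236,266) if zm[r,c]>0 and .036<p[r,c,2]<.05]
    if w: print(r,w[0],w[-1],np.round(p[r,w].mean(0),4))
E
```

```text
1095 [0.49966171 0.0527059  0.04129127] z [0.04039795 0.04129127 0.042204  ]
mean [0.49865615 0.05273561 0.04128989] axis -173.73071030445135 xr 0.4612125737922013 0.532353123238967
table -0.0007541993921242509 head 0.08028742507313913 strap 0.05660107258785933 seat? 0.04129065867365311
120 243 256 [0.5219 0.0552 0.0414]
130 243 256 [0.5136 0.0542 0.0413]
140 243 256 [0.5052 0.0533 0.0414]
150 243 256 [0.4966 0.0523 0.0415]
160 243 255 [0.4877 0.0517 0.0412]
170 242 255 [0.4787 0.0511 0.0412]
180 242 255 [0.4696 0.0501 0.0413]
```

>>> {"fn": "carry_out", "kwargs": {"deltas": [[[0.4, 0.3, -3], 0, 0.65], [[0.5, 0.24, -4], 0, 0.65], [[0, 0, -4], 0, 0.65], [[0, 0, -2], 0, 0.65], [[0, 0, -1.5], 0, 0.65], [[0, 0, -0.5], 0, 0.65], [[0, 0, 0], 0, 0.65]]}}

```text
clock: 21.25
position: [0.4794, 0.048, 0.0293]
tool_rot: [0.998, 0.058, -0.001, 0.001]
wrist_force: [-0.3, 0.3, 0.1]
finger_gap: 0.348
grip_force: 0.0
```

>>> {"fn": "carry_out", "kwargs": {"deltas": [[[0, 0, 0], 0, 0.75], [[0, 0, 0], 0, 0.8]]}}

```text
clock: 21.42
position: [0.481, 0.0488, 0.0314]
tool_rot: [0.998, 0.058, 0.001, -0.0]
wrist_force: [0.4, 0.0, 0.4]
finger_gap: 0.2
grip_force: 0.0
```

```bash
python3 - <<'E'
from h import *
st(); c=shot('wrist','w10.png')
p=cloud(c);print()
lm('wrist',['bit_mid'])
E
```

```text
t 21.42 pos [0.481  0.0488 0.0314] q [ 0.998  0.058  0.001 -0.   ] F [0.4 0.  0.4] gap 0.2 gf 0.0

wrist bit_mid [0.5097 0.052  0.0371] 0.83
```

View pics/w10.png

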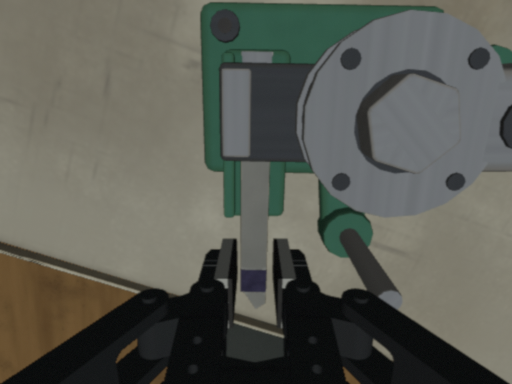

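>>> {"fn": "carry_out", "kwargs": {"deltas": [[[0, 0, 0], 0, 1], [[0, 0, 0], 0, 1], [[0, 0, 0], 0, 1], [[0, 0, 0], 0, 1], [[0, 0, 0.1], 0, 1], [[-0.5, -0.06, 0], 0, 1], [[-1, -0.11, 0], 0, 1]]}}

```text
clock: 22.1
position: [0.4659, 0.047, 0.0315]
tool_rot: [0.998, 0.058, 0.001, -0.0]
wrist_force: [0.5, 0.7, -0.2]
finger_gap: 0.119
grip_force: 61.6
```

```bash
python3 - <<'E'
from h import *
st(); camera('wrist');lm('wrist',['bit_mid'])
E
```

```text
t 22.1 pos [0.4659 0.047  0.0315] q [ 0.998  0.058  0.001 -0.   ] F [ 0.5  0.7 -0.2] gap 0.119 gf 61.6
wrist bit_mid [0.4943 0.0517 0.0352] 0.59
```

>>> {"fn": "carry_out", "kwargs": {"deltas": [[[-1.5, -0.16, 0], 0, 1], [[-1.5, -0.16, 0], 0, 1], [[-1.5, -0.16, 0], 0, 1], [[-1.5, -0.16, 0], 0, 1], [[-0.7, -0.08, 0], 0, 1], [[0, 0, 1], 0, 1], [[0, 0, 3], 0, 1], [[0, 0, 3], 0, 1], [[0, 0, 0], 0, 1]]}}

```text
clock: 22.95
position: [0.4011, 0.0408, 0.1057]
tool_rot: [0.998, 0.059, 0.005, -0.002]
wrist_force: [1.0, -0.2, -0.7]
finger_gap: 0.115
grip_force: 61.4
```

```bash
python3 - <<'E'
from h import *
s=st(); 
for n in('wrist','scene'):
    c=shot(n,n+'11.png');lm(n,['bit_mid','stone_top'])
    if n=='wrist':
        p=cloud(c);zm=c['z_map'];m=(zm>0)&(p[...,2]>.085)&(p[...,2]<.13)&(p[...,0]>s['position'][0]+.02)&(p[...,0]<.53)&(abs(p[...,1]-s['position'][1])<.03)
        q=p[m];print(len(q),q.min(0),q.max(0))
        A=np.c_[q[:,0],np.ones(len(q))];print('slope y,z',np.linalg.lstsq(A,q[:,1:],rcond=None)[0])
E
```

```text
t 22.95 pos [0.4011 0.0408 0.1057] q [ 0.998  0.059  0.005 -0.002] F [ 1.  -0.2 -0.7] gap 0.115 gf 61.4
wrist bit_mid [0.429  0.0422 0.1081] 0.9
4855 [0.4211482  0.03899517 0.11361853] [0.48860769 0.05861691 0.11828112]
slope y,z [[ 0.11783028  0.00605041]
 [-0.00470069  0.11298755]]
scene bit_mid [0.4267 0.0423 0.1042] 0.72
scene stone_top [ 0.4592 -0.1798  0.0255] 0.73
```

>>> {"fn": "carry_out", "kwargs": {"deltas": [[[0.2, -1.1, 1], -6.6, 1], [[0.4, -1.13, 1], -6.7, 1], [[0.44, -1.13, 1], -6.7, 1], [[0.44, -1.13, 0], -6.7, 1], [[0.44, -1.13, 0], -6.7, 1], [[0.44, -1.13, 0], -6.7, 1], [[0.44, -1.13, 0], -6.7, 1], [[0.44, -1.13, 0], -6.7, 1], [[0.44, -1.13, 0], -6.7, 1], [[0.44, -1.13, 0], -6.7, 1], [[0.44, -1.13, 0], -6.7, 1], [[0.44, -1.13, 0], -6.7, 1]]}}

```text
clock: 24.25
position: [0.4474, -0.0965, 0.1299]
tool_rot: [0.799, -0.602, -0.001, 0.001]
wrist_force: [-0.1, 0.6, -0.5]
finger_gap: 0.12
grip_force: 61.4
```

>>> {"fn": "carry_out", "kwargs": {"deltas": [[[0.5, -1.13, 0], -6.6, 1], [[0.5, -1.13, 0], -6.6, 1], [[0.5, -1.13, 0], -6.6, 1], [[0.5, -1.2, 0], -6.6, 1], [[0, 0, 0], 0, 1], [[0, 0, 0], 0, 1]]}}

```text
clock: 24.75
position: [0.4673, -0.142, 0.1299]
tool_rot: [-0.643, 0.766, 0.001, -0.001]
wrist_force: [-0.1, 0.5, -2.1]
finger_gap: 0.117
grip_force: 61.4
```

```bash
python3 - <<'E'
from h import *
s=st(); 
c=shot('wrist','w12.png');lm('wrist',['bit_mid','stone_top'])
p=cloud(c);zm=c['z_map']
m=(zm>0)&(abs(p[...,2]-.148)<.012)&(p[...,1]<s['position'][1]-.02)&(p[...,1]>-.25)&(abs(p[...,0]-.46)<.05)
q=p[m];print(len(q),q.min(0),q.max(0));A=np.c_[q[:,1],np.ones(len(q))];print('bit slope',np.linalg.lstsq(A,q[:,[0,2]],rcond=None)[0])
f=c['frame'].astype(int)
m=(zm>0)&(abs(p[...,2]-.024)<.006)&(f[...,0]>f[...,2]*1.5);q=p[m]
r=cv2.minAreaRect((q[:,:2]*1000).astype(np.float32));print('stone',r,np.median(q[:,2]))
E
```

```text
t 24.75 pos [ 0.4673 -0.142   0.1299] q [-0.643  0.766  0.001 -0.001] F [-0.1  0.5 -2.1] gap 0.117 gf 61.4
wrist bit_mid [ 0.4597 -0.1736  0.1328] 0.89
wrist stone_top [ 0.4652 -0.1761  0.0209] 0.93
4723 [ 0.44688504 -0.22713204  0.13705419] [ 0.46983699 -0.16204572  0.14140272]
bit slope [[0.17385435 0.0021625 ]
 [0.49193285 0.13980327]]
stone ((479.21014404296875, -214.46954345703125), (100.70066833496094, 204.15194702148438), 22.385103225708008) 0.023334627464639143
```

View pics/w12.png

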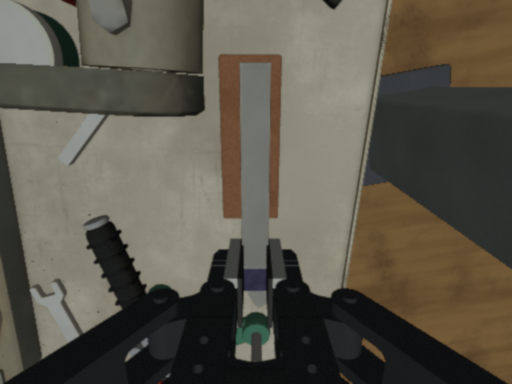

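>>> {"fn": "carry_out", "kwargs": {"deltas": [[[0.2, 0, -2], 0, 1], [[0, -0.2, -2.3], 0, 1], [[0, 0, -2], 0, 1], [[0, 0, -1.5], 0, 1], [[0, 0, -1], 0, 1], [[0, 0, -0.5], 0, 1], [[0, 0, -0.4], 0, 1], [[0, 0, -0.2], 0, 1], [[0, 0, 0], 0, 1], [[0, 0, 0], 0, 1]]}}

```text
clock: 25.73
position: [0.4704, -0.1437, 0.0329]
tool_rot: [-0.643, 0.766, -0.0, 0.0]
wrist_force: [-0.8, -0.8, -0.4]
finger_gap: 0.114
grip_force: 61.4
```

```bash
python3 - <<'E'
from h import *
s=st(); c=shot('wrist','w13.png');lm('wrist',['bit_mid','stone_top']);c=camera('scene');lm('scene',['bit_mid','stone_top'])
E
```

```text
t 25.73 pos [ 0.4704 -0.1437  0.0329] q [-0.643  0.766 -0.     0.   ] F [-0.8 -0.8 -0.4] gap 0.114 gf 61.4
wrist bit_mid [ 0.4631 -0.1732  0.0386] 0.96
scene stone_top [ 0.4619 -0.1814  0.0273] 0.56
```

>>> {"fn": "carry_out", "kwargs": {"deltas": [[[0, 0, -0.2], 0, 1], [[0, 0, -0.2], 0, 1], [[0, 0, -0.1], 0, 1], [[0, 0, -0.1], 0, 1], [[0, 0, 0], 0, 1], [[0, 0, 0], 0, 1]]}}

```text
clock: 26.53
position: [0.4699, -0.1438, 0.0262]
tool_rot: [-0.642, 0.766, 0.0, -0.0]
wrist_force: [-0.3, 0.2, -1.1]
finger_gap: 0.114
grip_force: 61.4
```

>>> {"fn": "carry_out", "kwargs": {"deltas": [[[0, 0, -0.1], 0, 1], [[0, 0, 0], 0, 1], [[0, 0, 0], 0, 1]]}}

```text
clock: 26.78
position: [0.4701, -0.1438, 0.0257]
tool_rot: [-0.642, 0.766, -0.0, 0.0]
wrist_force: [-1.3, 1.2, 2.0]
finger_gap: 0.117
grip_force: 61.9
```

>>> {"fn": "carry_out", "kwargs": {"deltas": [[[0, 0, -0.05], 0, 1], [[0, 0, 0], 0, 1], [[0, 0, 0], 0, 1]]}}

```text
clock: 27.03
position: [0.4701, -0.1438, 0.0257]
tool_rot: [-0.643, 0.766, -0.0, 0.0]
wrist_force: [-1.4, 1.1, 7.6]
finger_gap: 0.119
grip_force: 62.5
```

>>> {"fn": "carry_out", "kwargs": {"deltas": [[[0, 0, 0], 0, 0.84], [[0, 0, 0], 0, 0.8], [[0, 0, 0], 0, 0.75], [[0, 0, 0], 0, 0.7], [[0, 0, 0], 0, 0.7], [[0, 0, 1], 0, 0.7], [[0, 0, 3], 0, 0.7], [[0, 0, 4], 0, 0.7], [[0, 0, 4], 0, 0.7], [[-1, 2, 2], 0, 0.7], [[-2, 3, 1], 0, 0.7], [[0, 0, 0], 0, 0.7]]}}

```text
clock: 28.03
position: [0.4387, -0.0913, 0.1774]
tool_rot: [-0.643, 0.766, -0.001, 0.002]
wrist_force: [-0.7, 0.7, -0.8]
finger_gap: 0.301
grip_force: 0.0
```

```bash
python3 - <<'E'
from h import *
s=st()
for n in('wrist','scene','top'):
    c=shot(n,n+'14.png');lm(n,['bit_mid','stone_top','lever_tip','handle_grip','paste_tin','oil_can','quench_cup'])
E
```

```text
t 28.03 pos [ 0.4387 -0.0913  0.1774] q [-0.643  0.766 -0.001  0.002] F [-0.7  0.7 -0.8] gap 0.301 gf 0.0
wrist bit_mid [ 0.4652 -0.1775  0.0256] 0.9
wrist stone_top [ 0.4636 -0.1758  0.0218] 0.7
wrist lever_tip [ 0.5684 -0.0393  0.0908] 0.59
wrist handle_grip [ 0.5708 -0.1133  0.0681] 0.88
wrist quench_cup [ 0.5707 -0.1174  0.0698] 0.61
scene bit_mid [ 0.4634 -0.1789  0.0288] 0.71
scene stone_top [ 0.4621 -0.1828  0.031 ] 0.86
scene lever_tip [0.5544 0.0107 0.071 ] 0.75
scene handle_grip [ 0.571  -0.1201  0.0673] 0.72
scene paste_tin [ 0.6154 -0.268  -0.0024] 0.63
scene oil_can [ 0.5585 -0.3249 -0.0036] 0.82
scene quench_cup [ 0.6498  0.1537 -0.0024] 0.62
top bit_mid [ 0.4651 -0.1711  0.0335] 0.68
top stone_top [ 0.4637 -0.1802  0.0257] 0.97
top lever_tip [ 6.470e-01  1.528e-01 -2.000e-04] 0.66
top handle_grip [ 0.5683 -0.1176  0.0694] 0.69
top paste_tin [ 0.6126 -0.2677 -0.0044] 0.58
top oil_can [ 0.5567 -0.3213 -0.0045] 0.93
top quench_cup [6.516e-01 1.541e-01 5.000e-04] 0.95
```

View pics/wrist14.png

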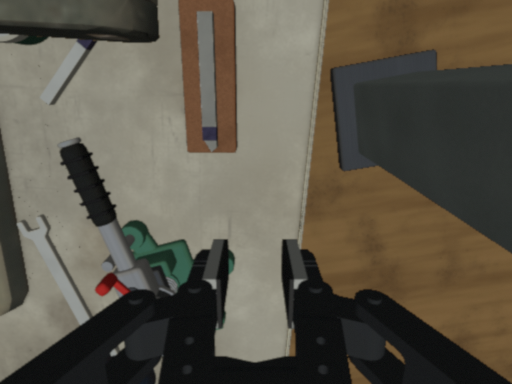

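The bit lies flat and centred on the stone (about (208,80)), the lever is still on the loosening side (about (112,285)), and the gripper is clear of everything. I'll hand the job in now.

```bash
python3 -c "
from h import *
print(workorder.finish_job())"
```

```text
the job is handed in; nothing more can be done
None
```

The job is handed in with no verdict returned: by the cameras the lever is on the loosening side, the strap rose about 3 mm, and the bit lies flat, released and near-centred lengthwise on the oilstone, with the stone and the other things where they were.

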